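Draw out the cut-length stop of a blister cutter and hold it on its mark

TASK

Set the blister cutter for the next cards: lift the loose cover plate off its two pins on the gauge housing and lay it flat on the rubber mat, without dropping it. Then press the lock button that was under the cover, so that the stop arm springs free, and draw the arm out by its upright stop head until the 100 mm line of its scale stands at the edge of the mouth. The spring pulls the arm back, so finish while still holding the head there: do not let go, I will do up the clamp screw; leave the carton, the jar and the loose blister card where they are.

Things in the scene. Friction and masses are not known exactly. Their poses are not given: they have to be found in the camera images.
- cutter: blister cutter, fixed on the bench. Origin on the bench under the middle of the gauge housing, z up; the stop arm draws out along its -y. Housing: blue block 104 (x) by 170 (y) mm, rim 98 mm high, round an open well 76 by 84 mm with floor 78 mm high. Exit table 80 mm high at x 75 to 250, y -281 to 171 mm; tall frame (250 mm) at x 10 to 310, y 160 to 490 mm. Clamp screw on the -x side: not used
- cover_handle (a point): middle of the grip bar of the loose cover: an aluminium plate 96 (x) by 124 (y) by 4 mm, 0.12 to 0.24 kg, lying on the housing's rim with two 10 mm holes at y = +-52 mm over 8 mm pins that rise 15 mm above the rim. The black bar lies along y, 74 long, 12 wide, 12 mm thick, on two end legs; this point is 32 mm above the plate's underside, 22 mm clear below the bar. z up
- cover_under (a point): centre of the cover plate's underside, z up when it lies right way up
- button_top (a point): centre of the top of the black lock button, 22 mm across, standing 16 mm above the floor of the housing's well, in the middle of it (94 mm above the bench); it moves with the button
- lock_button (a joint): travel of the lock button in m, 0 up, 0.008 fully down; sprung, 2 N to start and about 5 N fully down. The arm is free when it is down by more than about 0.005; once the arm has sprung out the button stays about 0.0045 down by itself
- stop_arm (a joint): how far the telescoping stop arm is out, in m: 0 stowed (locked within about 0.001), 0.100 when the 100 mm line stands at the mouth edge, end stop at 0.120. Pressing the button lets a spring push it out by itself to about 0.013 to 0.018, where the lock no longer catches; further out the spring pulls it back, about 3.7 N at 0.100
- head_grip (a point): point inside the upright aluminium stop head on the arm's end, 105 mm above the bench, 20 mm below its top. Head: 40 (x) by 14 (y) by 80 mm high; axes as the cutter's. A paddle 4 mm thick, 85 to 119 mm above the bench, reaches from it 190 mm to +x. Stowed, the head stands 60 mm clear of the mouth edge, the 30 by 14 mm bar between; pinch it here from above across its 14 mm (y)
- mark_100 (a point): the 100 mm line on the top of the arm's bar (30 mm wide, top 67 mm above the bench). Short lines every 10 mm, full-width lines at 0, 50 and 100 mm; the 0 line stands at the mouth edge when stowed, the others are hidden in the housing until drawn out
- reading_edge (a point): the outer face of the dark steel mouth collar out of which the bar slides, at the height of the bar's top: the scale is read here
- mat_top (a point): centre of the top of the black rubber mat, 220 by 220 mm, 3 mm thick, fixed flat on the bench
- carton_mid (a point): middle of a medicine carton, 100 by 50 by 40 mm, loose; leave alone
- jar_mid (a point): middle of a white tablet jar, 52 mm across and 85 mm high, loose; leave alone
- card_mid (a point): middle of a loose blister card, 95 by 55 by 8 mm; leave alone
There are look-alikes about, which are no part of the job. Of the things shaped like the part that bears cover_handle, the aluminium one is meant.

How it is judged:
On the way, in this order (a step that is already met when the one before it is completed fails the run):
1. the cover plate lies flat on the mat, let go (x of cover_under in the frame of mat_top between -0.085 and 0.085 m and y of cover_under in the frame of mat_top between -0.085 and 0.085 m and height (world z) of cover_under below 0.009 m and angle between cover_under's own z axis and vertical below 0.06 rad and contact force between the fingers and cover below 0.1 N), for 0.2 s.
2. the lock is released with its button and the arm has sprung free (value of joint lock_button above 0.0035 m and value of joint stop_arm above 0.006 m), for 0.1 s.
At the end, for the whole second after the job is handed in: the 100 mm line stands within 4 mm of the mouth edge and the arm is still, the fingers holding the stop head (more than 1 N) and nothing else propping it; the cover lies flat and right way up on the mat, its centre within 85 mm of the mat's centre along each side (value of joint stop_arm between 0.096 and 0.104 m and velocity of joint stop_arm between -0.005 and 0.005 m/s and contact force between the fingers and stop_arm above 1 N and contact force between cover and stop_arm below 0.1 N and x of cover_under in the frame of mat_top between -0.085 and 0.085 m and y of cover_under in the frame of mat_top between -0.085 and 0.085 m and height (world z) of cover_under below 0.009 m and angle between cover_under's own z axis and vertical below 0.06 rad); the arm keeps its last pose, push and grip.
It fails at once if the carton, jar or blister card is disturbed (moved more than 20 mm) (distance of any of carton_mid, jar_mid, card_mid from where it was at the start of the episode above 0.02 m).
It fails at once if the cover is dropped (falls faster than 0.7 m/s out of the fingers) (linear speed of cover above 0.7 m/s and contact force between the fingers and cover below 0.1 N).
It also fails if it takes over 72 s, if anything falls off the work surface, if the arm or the gripper's body presses on something with over 40 N, if the wrist force passes 120 N, or if a joint passes its speed limit or range.

ROBOT

A 6-joint arm with a two-finger parallel gripper is mounted at the origin on the work surface. World frame = base frame: x ahead of the robot, y to its left, z up, the work surface at z = 0. Lengths are in m, angles in rad, forces in N, time in s.
With the tool pointing down it reaches from about 0.35 to 0.95 m from the base axis. Payload 17.4 kg.
Tool frame: the origin (TCP) lies on the mounting face of the last link; the fingertips stand 186 mm ahead of it and the grasp point (between the pads) lies 167 mm ahead of it; z points along the fingers, y is the line along which they close (so a half turn about z gives the same grasp; the last joint's range is limited). The gripper opens to 93 mm and grips with 3 to 60 N. Pads are 15 mm wide; open, the fingers measure 128 mm over their backs; the gripper's body (75 mm by 188 mm) begins 65 mm behind the grasp point.
Start: joints at [-1.343, 0.116, 1.442, -0, 1.584, -0.038], TCP at [0.177, -0.651, 0.405] pointing down, gripper open.
Joint ranges: [-2.83, 2.83], [-0.83, 2.19], [0.07, 2.5], [-1.14, 4.28], [0.01, 3], [-2.97, 2.97]. Speed limits (rad/s): [1.89, 1.89, 2.22, 3.14, 3.14, 3.14].

INTERFACE

Orientations are given as a unit quaternion [w, x, y, z].
In Python, from plant import r gives the robot as it stands.
- The arm moves only by the shell command python3 -m inch 'ROWS' [FORCE]. ROWS is JSON, one flat list of numbers, 5 for each row, row after row: the opening in per cent of the stroke, from 0 (shut) to 100 (fully open), then the shift along the tool's x, y, z as a fraction of full scale, then the turn about the tool's z as a fraction of full scale. A call has 1 to 5 rows; each row shifts and turns the commanded pose from where the row before left it, along the tool's axes as they then stand; what a row does not reach is not made up. Full scale, the value 1, is 0.02 m for a shift and 0.08 rad for a turn. A row lasts 1/8 s, in which the tool goes at most 62.5 mm and 10.7 degrees, less where a joint would pass 70% of its speed; a pose out of reach is approached as far as the arm can. A call with a number of a shift or a turn outside -1 to 1 is refused whole. A call with a gripper value outside its range is refused whole. The fingers move at their own pace and stop on an object; FORCE is the grip in N (left out, the last holds). Time passes only in rows, so rows that do not move let the fingers close. It gives the time, the measured TCP pose, the force, the opening and the grip force at its end, in the units of the state.
- r.get_state(): the state, without advancing time (a new reading comes with each control period).
- r.get_image(name): name is "side" or "top" or "wrist"; returns a dict with "frame" (480x640x3 uint8, red, green, blue), "fx", "fy", "cx", "cy" (pixels), "rvec" (rotation vector, rad) and "tvec" (3), from world to camera coordinates, as OpenCV has them. Camera axes: x right, y down, z forward; pixel columns grow to the right and rows downward; lengths in m; the calibration is good to about 2 mm. A picture is of the moment at which its call begins. There is no depth.
- r.sign_off(): hands the job in; it is judged then, once.
Trained networks look in a picture, given as the dict that the camera call returned (one of the last four; its "shot" number tells which), for a name from the list of things; names that differ only in an ending like _2 or _b are one class to them, and where a whole thing is asked for, a point or a joint stands for the part that bears it (a point fixed in the world has none). Each returns a list of dicts, best first, with "confidence" (0 to 1); they miss things now and then, are a little off and sometimes report something else, mostly with a low value. They report only what shows in the picture. A call takes as long as a camera call. They do not tell look-alikes from the thing itself.
- r.regions_of(name, picture): "mask" (480x640 bool, what is visible of it) and "uv" ([column, row] in pixels, amid what is visible of it).
The state is a dict: "time_s": time; "q": joint angles; "joint_vel": joint speeds; "joint_efforts": joint torques, N m; "tcp_pos": TCP position; "orientation": TCP orientation; "force": force on the tool from outside, world axes, zero at the start; "ft_torque": the same for the moment, N m; "gripper_width": opening from 0.0 (shut) to 1.0 (fully open); "grasp_force": force on a finger pad.
Only numpy, scipy, OpenCV 4.12 (cv2) and the standard library are available. Lean on these libraries where they do the work, as an engineer would, in place of code of your own. Each camera call takes 0.05 s, during which the arm holds its last target. There are 200 camera calls.

## Working session

There is one attempt and no reset: what is moved stays moved. The work goes in short steps, Python scripts to look and compute and a shell command to move; the robot and the scene stay as the last step left them, time stands still between calls to the robot, and variables do not carry over. Pictures are saved under pics/ and viewed, at most 10 in all, crops included, and the job is handed in when it is done.

```bash
mkdir -p pics
cat > h.py <<'E'
import numpy as np,cv2
from plant import r
from scipy.spatial.transform import Rotation as R
def cam(im):
    M=cv2.Rodrigues(np.array(im["rvec"],float))[0]; return M,np.array(im["tvec"],float).ravel()
def ray(im,uv):
    M,t=cam(im); d=np.array([(uv[0]-im["cx"])/im["fx"],(uv[1]-im["cy"])/im["fy"],1.])
    return -M.T@t, M.T@d
def atz(im,uv,z):
    o,d=ray(im,uv); return o+d*(z-o[2])/d[2]
def px(im,p):
    M,t=cam(im); c=M@np.array(p)+t; return np.array([im["fx"]*c[0]/c[2]+im["cx"],im["fy"]*c[1]/c[2]+im["cy"]])
def save(im,n,crop=None,s=1):
    f=im["frame"][:,:,::-1]
    if crop: f=f[crop[1]:crop[3],crop[0]:crop[2]]
    cv2.imwrite("pics/"+n,cv2.resize(f,None,fx=s,fy=s,interpolation=cv2.INTER_CUBIC))
def tool():
    s=r.get_state(); q=s["orientation"]; return np.array(s["tcp_pos"]),R.from_quat([q[1],q[2],q[3],q[0]]).as_matrix(),s
E
python3 - <<'E'
from h import *
a=r.get_image("top");b=r.get_image("side")
save(a,"top0.png");save(b,"side0.png")
Z=dict(cover_handle=.13,button_top=.094,head_grip=.125,mat_top=.003,carton_mid=.02,jar_mid=.06,card_mid=.008,cutter=.1,reading_edge=.067)
for im,n in((a,"top"),(b,"side")):
    print(n,ray(im,(320,240)))
    for k,z in Z.items():
        for o in r.regions_of(k,im)[:4]: print(k,round(o["confidence"],2),np.round(o["uv"]),o["mask"].sum(),np.round(atz(im,o["uv"],z),3))
p,M,s=tool();print(p,M.round(3),s["time_s"],s["gripper_width"],s["force"])
E
```

```text
top (array([0.36972817, 0.10964502, 1.84145986]), array([ 0.06857452,  0.01454571, -0.99765893]))
cover_handle 0.91 [161. 269.] 1294 [0.415 0.589 0.13 ]
cover_handle 0.84 [230. 285.] 1312 [0.366 0.391 0.13 ]
cover_handle 0.74 [301. 233.] 1422 [0.508 0.187 0.13 ]
head_grip 0.57 [350. 232.] 373 [0.509 0.05  0.125]
head_grip 0.48 [488. 238.] 5337 [ 0.483 -0.343  0.125]
mat_top 0.58 [489. 237.] 5214 [ 0.495 -0.376  0.003]
jar_mid 0.58 [379. 278.] 257 [ 0.378 -0.035  0.06 ]
card_mid 0.92 [467. 172.] 578 [ 0.695 -0.316  0.008]
cutter 0.87 [248. 183.] 23230 [0.66  0.343 0.1  ]
cutter 0.5 [351. 231.] 376 [0.515 0.045 0.1  ]
reading_edge 0.78 [248. 183.] 22889 [0.665 0.346 0.067]
side (array([0.4531758 , 1.0681522 , 1.23573469]), array([ 0.05595941, -0.6253651 , -0.77837899]))
cover_handle 0.87 [323. 249.] 1118 [0.521 0.213 0.13 ]
cover_handle 0.79 [374. 336.] 1405 [0.375 0.482 0.13 ]
cover_handle 0.74 [356. 410.] 1874 [0.415 0.669 0.13 ]
head_grip 0.79 [316. 207.] 703 [0.554 0.044 0.125]
mat_top 0.97 [340. 153.] 2127 [ 0.496 -0.354  0.003]
carton_mid 0.95 [388. 277.] 710 [0.325 0.223 0.02 ]
jar_mid 0.74 [368. 208.] 346 [ 0.391 -0.02   0.06 ]
card_mid 0.74 [284. 155.] 211 [ 0.706 -0.32   0.008]
cutter 0.96 [265. 321.] 24526 [0.66 0.44 0.1 ]
reading_edge 0.86 [265. 320.] 24287 [0.666 0.417 0.067]
[ 0.17729404 -0.65130631  0.40476801] [[ 0.965  0.263  0.   ]
 [ 0.263 -0.965 -0.   ]
 [ 0.     0.    -1.   ]] 1.0 1.0006546259319542 [0.67434569 0.27378169 0.02647428]
```

View pics/top0.png

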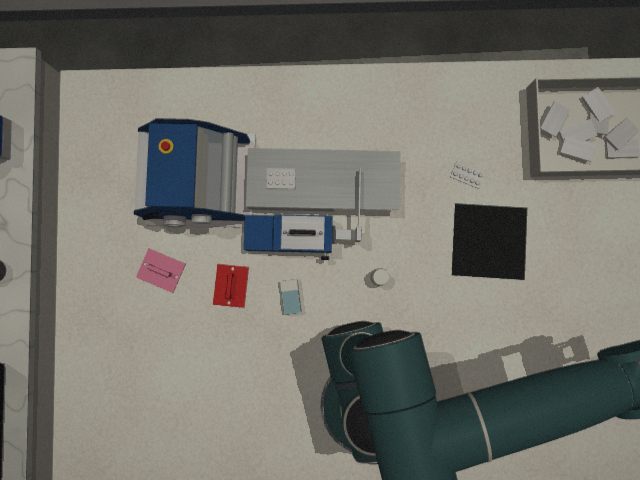

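View pics/side0.png

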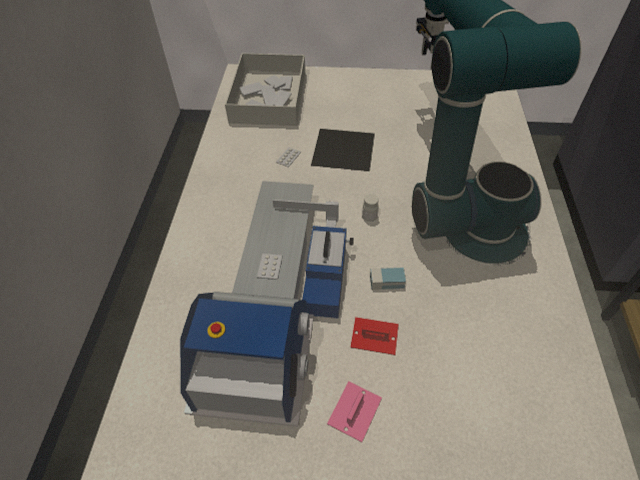

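The top view shows three plates with a grip bar: pink at (161,269), red at (230,285), and the aluminium one on the blue housing at (301,233). The last fits the description: it's aluminium, it lies on the housing rim, and it's in line with the stop head (358,233). The mat is at (489,241). I'll enlarge it and measure the yaws.

Run:
```python
from h import *
a=r.get_image("top"); save(a,"crop1.png",(230,190,410,300),4)
def rect(k,z,sel=None):
    for o in r.regions_of(k,a):
        if sel is not None and np.hypot(*(np.array(o["uv"])-sel))>12: continue
        c=max(cv2.findContours(o["mask"].astype(np.uint8),0,1)[0],key=cv2.contourArea)
        P=np.array([atz(a,p[0],z)[:2] for p in c],np.float32)*1000
        print(k,cv2.minAreaRect(P))
rect("cover_handle",.102,(301,233)); rect("mat_top",.003); 
rect("cover_handle",.102)
```

```text
cover_handle ((513.5440063476562, 183.90328979492188), (127.50035858154297, 98.59558868408203), 88.86539459228516)
cover_handle ((363.57806396484375, 395.9454345703125), (95.09416198730469, 116.0456314086914), 85.21954345703125)
cover_handle ((411.387939453125, 597.2188110351562), (119.8631820678711, 91.37776947021484), 66.35694885253906)
cover_handle ((513.5440063476562, 183.90328979492188), (127.50035858154297, 98.59558868408203), 88.86539459228516)
```

View pics/crop1.png

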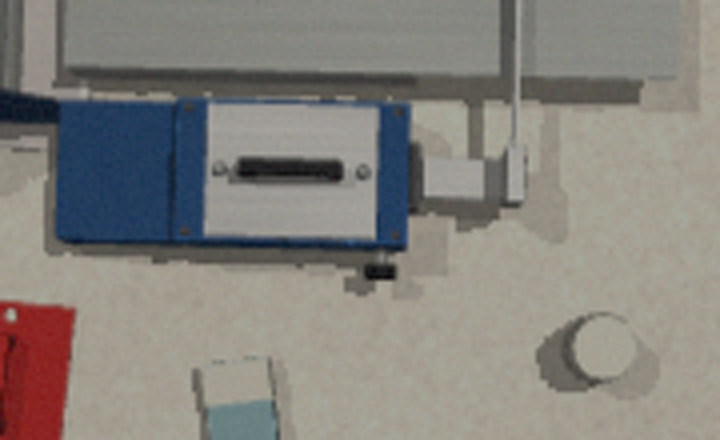

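The crop confirms it: bare aluminium plate on the blue housing, pins at both ends of the black bar (crop (290,170)). The housing's y axis lies about 1° off world y. Turning and approaching now.

```bash
python3 -m inch '[100,1,0,0,-1,100,1,0,0,-1,100,1,0,0,-1,100,1,0,0,-1,100,1,0,0,-1]' >/dev/null; python3 -m inch '[100,1,0,0,-1,100,1,0,0,-1,100,1,0,0,-1,100,1,0,0,-1,100,1,0,0,-1]' >/dev/null;python3 -m inch '[100,1,0,0,-1,100,1,0,0,-1,100,1,0,0,-1,100,1,0,0,-1,100,1,0,0,-1]' ;python3 -m inch '[100,1,0,0,-1,100,1,0.2,0,-0.08,100,1,0.2,0,0,100,1,0.2,0,0,100,1,0.2,0,0]'
python3 -m inch '[100,1,0.25,0,0,100,1,0.25,0,0,100,1,0.25,0,0,100,1,0.25,0,0,100,1,0.25,0,0]' 
python3 -m inch '[100,1,0.25,0,0,100,1,0.25,0,0,100,1,0.25,0,0,100,1,0.25,0,0,100,1,0.25,0,0]'
python3 - <<'E'
from h import *
p,M,s=tool();print(p,M.round(3),s["q"],s["time_s"])
E
```

```text
time_s: 3.08
tcp_pos: [0.3689, -0.4431, 0.4048]
orientation: [0.0, 0.742, 0.67, 0.0]
force: [0.9, -0.3, 0.2]
gripper_width: 1.001
grasp_force: 0.0
time_s: 3.7
tcp_pos: [0.3887, -0.3429, 0.4048]
orientation: [0.0, 0.714, 0.7, 0.0]
force: [0.0, -0.1, -0.4]
gripper_width: 1.001
grasp_force: 0.0
time_s: 4.32
tcp_pos: [0.4156, -0.2433, 0.4048]
orientation: [0.0, 0.714, 0.701, 0.0]
force: [-0.2, 0.0, -0.6]
gripper_width: 1.0
grasp_force: 0.0
time_s: 4.95
tcp_pos: [0.4423, -0.1437, 0.4048]
orientation: [0.0, 0.714, 0.701, 0.0]
force: [-0.1, 0.5, -0.4]
gripper_width: 1.0
grasp_force: 0.0
[ 0.44229536 -0.14374788  0.40477727] [[ 0.019  1.     0.   ]
 [ 1.    -0.019 -0.   ]
 [-0.     0.    -1.   ]] [-3.69097552e-01 -3.54198693e-01  1.87088007e+00  1.45470520e-05
  1.62477550e+00 -3.50552663e-01] 4.95
```

```bash
python3 -m inch '[100,1,0.22,0,0,100,1,0.22,0,0,100,1,0.22,0,0,100,1,0.22,0,0,100,1,0.22,0,0]' >/dev/null
python3 -m inch '[100,1,0.22,0,0,100,1,0.22,0,0,100,1,0.22,0,0,100,1,0.22,0,0,100,1,0.22,0,0]' >/dev/null
python3 -m inch '[100,1,0.22,0,0,100,1,0.22,0,0,100,1,0.22,0,0,100,1,0.22,0,0,100,0,0,0,0]'
python3 - <<'E'
from h import *
w=r.get_image("wrist"); save(w,"w1.png"); o,d=ray(w,(320,240)); print(o,d)
p,M,s=tool();print(p,s["time_s"])
for k,z in dict(cover_handle=.106,head_grip=.125,reading_edge=.067).items():
  for o in r.regions_of(k,w)[:3]:
    c=max(cv2.findContours(o["mask"].astype(np.uint8),0,1)[0],key=cv2.contourArea)
    P=np.array([atz(w,q[0],z)[:2] for q in c],np.float32)*1000
    print(k,o["confidence"],o["uv"],cv2.minAreaRect(P))
E
```

```text
time_s: 6.82
tcp_pos: [0.5091, 0.135, 0.4045]
orientation: [-0.0, 0.713, 0.701, -0.0]
force: [0.1, -0.5, 0.5]
gripper_width: 0.998
grasp_force: 0.0
[0.509855   0.20379273 0.38561355] [-0.00553905 -0.23300912 -0.97267196]
[0.50901635 0.13426257 0.40458004] 6.875
cover_handle 0.9 [324.2, 169.3] ((512.2626342773438, 185.50904846191406), (124.18305206298828, 95.76080322265625), 87.64630126953125)
head_grip 0.91 [317.5, 318.5] ((506.9166259765625, 83.42628479003906), (52.080108642578125, 32.47124481201172), 88.99921417236328)
reading_edge 0.59 [476.1, 144.7] ((673.9171752929688, 168.39877319335938), (290.89654541015625, 203.29600524902344), 88.98428344726562)
```

View pics/w1.png

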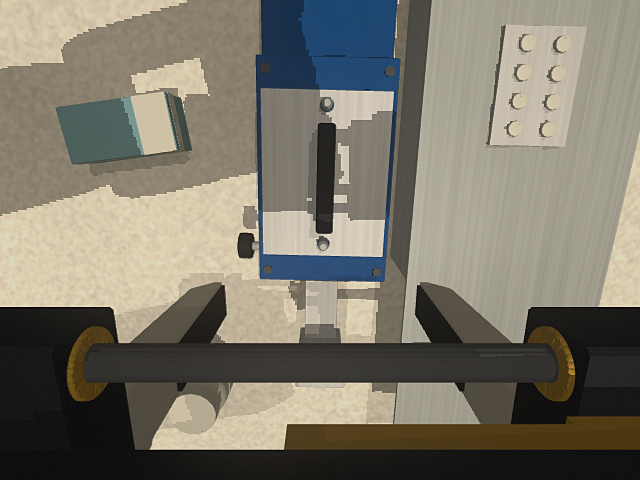

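The wrist view shows the aluminium plate centred at (326,172) with its bar spanning (326,125)–(324,233). It measures 124×96 mm, as it should, with its centre at (0.512, 0.1855). The grasp TCP z is 0.297.

```bash
python3 -m inch '[60,0.85,0.04,1,0,60,0.85,0.04,1,0,60,0.85,0.04,1,0.1,50,0,0,1,0,50,0,0,0,0]'
python3 - <<'E'
from h import *
w=r.get_image("wrist"); p,M,s=tool();print(p,M.round(3),s["time_s"])
for o in r.regions_of("cover_handle",w)[:1]:
    f=w["frame"].astype(int).max(2); m=(f<60)&(o["mask"]) 
    n,l,st,c=cv2.connectedComponentsWithStats(m.astype(np.uint8)); i=1+st[1:,4].argmax()
    q=np.argwhere(l==i)[:,::-1].astype(np.float32)
    R0=cv2.minAreaRect(np.array([atz(w,x,.136)[:2]*1000 for x in q],np.float32)); print(o["confidence"],st[i],R0)
E
```

```text
time_s: 7.65
tcp_pos: [0.512, 0.1847, 0.3223]
orientation: [-0.001, 0.716, 0.698, -0.002]
force: [0.3, -0.8, 0.7]
gripper_width: 0.525
grasp_force: 0.0
[0.51220969 0.18453087 0.32387864] [[ 0.026  1.    -0.001]
 [ 1.    -0.026 -0.001]
 [-0.001 -0.001 -1.   ]] 7.7Traceback (most recent call last):
  File "<stdin>", line 5, in <module>
ValueError: attempt to get argmax of an empty sequence
```

```bash
python3 -m inch '[50,0,0,0.7,0,50,0,0,0.65,0,50,0,0,0,0,0,0,0,0,0,0,0,0,0,0]' 40
python3 -m inch '[0,0,0,0,0,0,0,0,0,0,0,0,0,-0.25,0]'
```

```text
time_s: 8.38
tcp_pos: [0.5124, 0.1846, 0.2982]
orientation: [0.0, 0.716, 0.698, 0.0]
force: [-0.2, 0.1, 0.1]
gripper_width: 0.335
grasp_force: 0.0
time_s: 8.75
tcp_pos: [0.5123, 0.1846, 0.3025]
orientation: [-0.0, 0.716, 0.698, -0.0]
force: [1.3, -0.4, -2.2]
gripper_width: 0.12
grasp_force: 40.0
```

```bash
python3 -m inch '[0,0,0,-0.5,0,0,0,0,-0.5,0,0,0,0,-0.7,0,0,0,0,-1,0,0,0,0,-1,0]'
python3 - <<'E'
from h import *
a=r.get_image("top")
for n in("top","side"):
    a=r.get_image(n) if n!="top" else a
    for o in r.regions_of("mat_top",a)[:2]:
        u,v=map(int,o["uv"]); m=(a["frame"].max(2)<45).astype(np.uint8); m[:, :u-60]=0; m[:,u+60:]=0; m[:v-60]=0; m[v+60:]=0
        k,l,st,c=cv2.connectedComponentsWithStats(m); i=1+st[1:,4].argmax()
        P=np.array([atz(a,q[::-1],.003)[:2]*1000 for q in np.argwhere(l==i)],np.float32)
        print(n,o["confidence"],o["uv"],st[i],cv2.minAreaRect(P))
E
```

```text
time_s: 9.38
tcp_pos: [0.5123, 0.1846, 0.3786]
orientation: [0.0, 0.716, 0.698, 0.0]
force: [0.3, -0.1, -1.1]
gripper_width: 0.128
grasp_force: 40.0
top 0.73 [488.4, 239.7] [ 452  204   74   76 5079] ((482.60870361328125, -376.2955627441406), (216.90338134765625, 216.0250244140625), 85.2926025390625)
side 0.7 [262.8, 321.1] [290 355   7  18  47] ((583.1018676757812, 509.5515441894531), (15.120147705078125, 48.62574005126953), 1.919809103012085)
```

```bash
for i in 1; do
python3 -m inch '[0,-0.5,-0.03,0,0,0,-1,-0.03,0,0,0,-1,-0.03,0,0,0,-1,-0.03,0,0,0,-1,-0.03,0,0]' >/dev/null
python3 -m inch '[0,-1,-0.03,0,0,0,-1,-0.03,0,0,0,-1,-0.03,0,0,0,-1,-0.03,0,0,0,-1,-0.03,0,0]' 
python3 -m inch '[0,-1,-0.03,0,0,0,-1,-0.03,0,0,0,-1,-0.03,0,0,0,-1,-0.03,0,0,0,-1,-0.03,0,0]' >/dev/null
python3 -m inch '[0,-1,-0.03,0,0,0,-1,-0.03,0,0,0,-1,-0.03,0,0,0,-1,-0.03,0,0,0,-1,-0.03,0,0]' >/dev/null
python3 -m inch '[0,-1,-0.03,0.6,0,0,-1,-0.03,0.6,0,0,-1,-0.03,0.6,0,0,-1,-0.03,0.6,0,0,-1,-0.03,0.6,0]' >/dev/null
python3 -m inch '[0,-1,-0.03,0.6,0,0,-1,-0.03,0.6,0,0,-1,-0.03,0.6,0,0,-0.5,0,0.2,0,0,0,0,0,0]' 
done
python3 - <<'E'
from h import *
b=r.get_image("side");save(b,"s2.png",(230,60,550,300),2.5);p,M,s=tool();print(p,M.round(3))
E
```

```text
time_s: 10.82
tcp_pos: [0.5009, -0.0068, 0.3768]
orientation: [0.0, 0.717, 0.697, 0.0]
force: [1.0, -0.4, -1.8]
gripper_width: 0.125
grasp_force: 40.0
time_s: 13.32
tcp_pos: [0.4806, -0.3753, 0.2765]
orientation: [-0.0, 0.717, 0.697, 0.0]
force: [-0.0, -0.5, -1.6]
gripper_width: 0.124
grasp_force: 40.0
[ 0.48069432 -0.37483391  0.2768824 ] [[ 0.027  1.     0.   ]
 [ 1.    -0.027  0.   ]
 [ 0.     0.    -1.   ]]
```

View pics/s2.png

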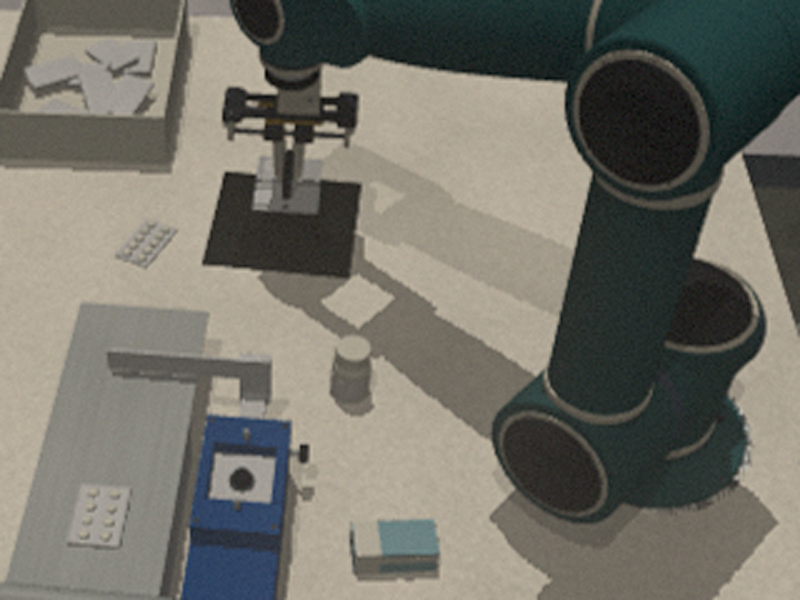

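The plate hangs level over the mat at crop (288,185), and the button shows uncovered at (241,478). Lowering now.

```bash
python3 -m inch '[0,0,0,1,0,0,0,0,1,0,0,0,0,0.8,0,0,0,0,0.3,0,0,0,0,0,0]' 
python3 -m inch '[0,0,0,0.2,0,0,0,0,0.2,0,0,0,0,0.1,0]'
```

```text
time_s: 14.0
tcp_pos: [0.4806, -0.3747, 0.2144]
orientation: [-0.0, 0.716, 0.698, -0.0]
force: [-0.1, 0.2, -1.7]
gripper_width: 0.128
grasp_force: 40.0
time_s: 14.38
tcp_pos: [0.4806, -0.3747, 0.2046]
orientation: [-0.0, 0.716, 0.698, -0.0]
force: [0.1, -0.0, -1.1]
gripper_width: 0.125
grasp_force: 40.0
```

```bash
python3 -m inch '[0,0,0,0.08,0,0,0,0,0,0]'; python3 -m inch '[0,0,0,0.08,0,0,0,0,0,0]'
```

```text
time_s: 14.62
tcp_pos: [0.4806, -0.3747, 0.2032]
orientation: [0.0, 0.716, 0.698, 0.0]
force: [0.4, -0.9, -2.2]
gripper_width: 0.125
grasp_force: 40.0
time_s: 14.88
tcp_pos: [0.4807, -0.3748, 0.2029]
orientation: [0.0, 0.716, 0.698, -0.0]
force: [-7.5, 4.8, 12.3]
gripper_width: 0.126
grasp_force: 40.0
```

Touching down (12 N). Letting go and rising.

```bash
python3 -m inch '[0,0,0,-0.04,0,40,0,0,0,0,40,0,0,0,0,40,0,0,0,0,40,0,0,0,0]' ;python3 -m inch '[40,0,0,-0.6,0,40,0,0,-1,0,40,0,0,-1,0,40,0,0,-1,0,20,0,0,-1,0]'
python3 -m inch '[0,0.5,0,-1,0,0,1,0,-0.4,0,0,1,0,0,0,0,1,0,0,0,0,1,0,0,0]'
python3 - <<'E'
from h import *
b=r.get_image("side");save(b,"s3.png",(280,100,440,220),4)
a=r.get_image("top")
for o in r.regions_of("cover_handle",a):
    if o["uv"][0]>400:
        c=max(cv2.findContours(o["mask"].astype(np.uint8),0,1)[0],key=cv2.contourArea)
        print(o["confidence"],o["uv"],cv2.minAreaRect(np.array([atz(a,p[0],.007)[:2]*1000 for p in c],np.float32)))
E
```

```text
time_s: 15.5
tcp_pos: [0.4806, -0.3747, 0.2023]
orientation: [-0.0, 0.716, 0.698, 0.0]
force: [0.3, -0.2, 1.3]
gripper_width: 0.398
grasp_force: 0.0
time_s: 16.12
tcp_pos: [0.4806, -0.3747, 0.2962]
orientation: [0.0, 0.716, 0.698, 0.0]
force: [0.0, 0.9, -0.2]
gripper_width: 0.338
grasp_force: 0.0
time_s: 16.75
tcp_pos: [0.483, -0.2831, 0.3217]
orientation: [-0.0, 0.716, 0.698, -0.0]
force: [0.4, -0.1, 0.0]
gripper_width: 0.003
grasp_force: 0.0
0.46 [482.5, 254.8] ((443.2950134277344, -389.0509033203125), (30.115812301635742, 18.158008575439453), 88.91751861572266)
```

View pics/s3.png

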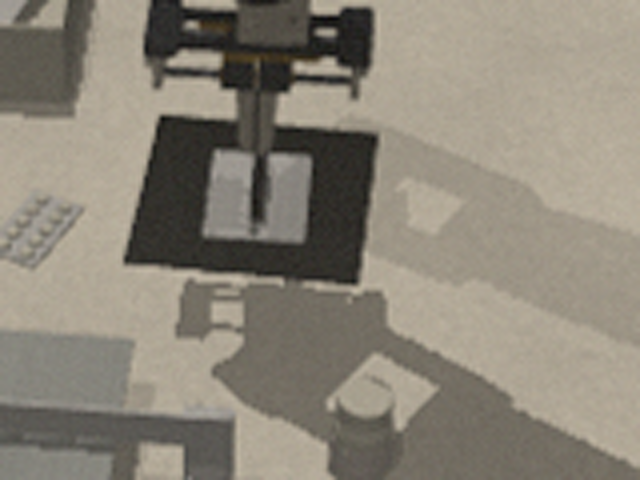

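The cover lies flat in the middle of the mat, at crop (258,197). Next, the button.

```bash
python3 -m inch '[0,1,0.04,-0.5,0,0,1,0.04,-0.5,0,0,1,0.04,-0.5,0,0,1,0.04,0,0,0,1,0.04,0,0]' >/dev/null
python3 -m inch '[0,1,0.04,0,0,0,1,0.04,0,0,0,1,0.04,0,0,0,1,0.04,0,0,0,1,0.04,0,0]' >/dev/null
python3 -m inch '[0,1,0.04,0,0,0,1,0.04,0,0,0,1,0.04,0,0,0,1,0.04,0,0,0,1,0.04,0,0]' >/dev/null
python3 -m inch '[0,1,0.04,0,0,0,1,0.04,0,0,0,1,0.04,0,0,0,1,0.04,0,0,0,0,0,0,0]'
python3 - <<'E'
from h import *
w=r.get_image("wrist"); save(w,"w2.png"); p,M,s=tool();print(p,M.round(3),s["q"][5])
for k,z in dict(button_top=.094,head_grip=.125).items():
  for o in r.regions_of(k,w)[:3]:
    c=max(cv2.findContours(o["mask"].astype(np.uint8),0,1)[0],key=cv2.contourArea)
    P=np.array([atz(w,q[0],z)[:2] for q in c],np.float32)*1000
    print(k,o["confidence"],o["uv"],cv2.minAreaRect(P))
E
```

```text
time_s: 19.4
tcp_pos: [0.5081, 0.096, 0.3521]
orientation: [-0.0, 0.716, 0.698, -0.0]
force: [0.7, -0.6, -0.3]
gripper_width: 0.003
grasp_force: 0.0
[0.50814487 0.09528882 0.35216021] [[ 0.025  1.    -0.   ]
 [ 1.    -0.025 -0.   ]
 [-0.    -0.    -1.   ]] 0.16147008205063962
button_top 0.8 [326.9, 116.7] ((512.3527221679688, 185.1525115966797), (20.988265991210938, 20.96782684326172), 42.48957061767578)
head_grip 0.59 [322.7, 269.9] ((509.2453308105469, 96.7287826538086), (19.530590057373047, 24.155961990356445), 87.85187530517578)
```

View pics/w2.png

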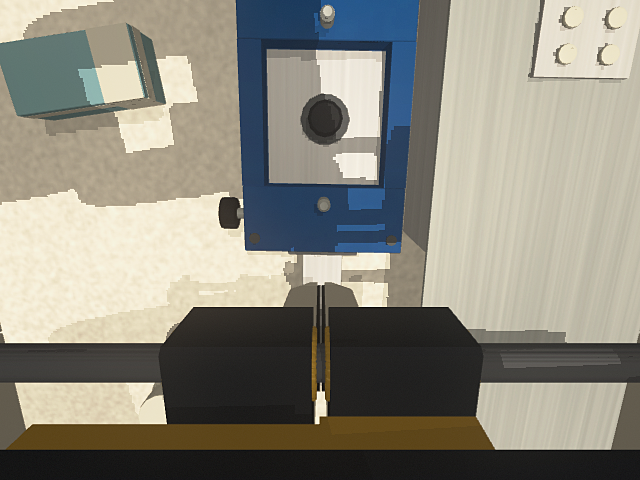

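Button found at (325,118), 21 mm across, centre (0.512, 0.185). Moving over it and pressing.

```bash
python3 -m inch '[0,0.9,0.02,0,0,0,0.9,0.02,0,0,0,0.9,0.02,0,0,0,0.9,0.02,0.3,0,0,0.9,0.02,0.7,0]' 
python3 -m inch '[0,0,0,1,0,0,0,0,1,0,0,0,0,0.3,0,0,0,0,0.3,0,0,0,0,0,0]'
```

```text
time_s: 20.18
tcp_pos: [0.5128, 0.186, 0.3319]
orientation: [0.0, 0.716, 0.698, 0.0]
force: [0.4, -0.3, 0.8]
gripper_width: 0.008
grasp_force: 0.0
time_s: 20.8
tcp_pos: [0.5128, 0.1844, 0.2805]
orientation: [0.0, 0.717, 0.697, 0.0]
force: [0.3, 0.0, -0.5]
gripper_width: 0.003
grasp_force: 0.0
```

```bash
python3 -m inch '[0,0,0,0.15,0,0,0,0,0.15,0,0,0,0,0.07,0,0,0,0,0,0]'
```

```text
time_s: 21.3
tcp_pos: [0.5128, 0.1846, 0.2732]
orientation: [0.0, 0.716, 0.698, 0.0]
force: [1.4, -2.8, 4.1]
gripper_width: 0.005
grasp_force: 2.3
```

```bash
python3 -m inch '[0,0,0,0.05,0,0,0,0,0,0,0,0,0,-1,0,0,0,0,-1,0,0,0,0,-1,0]' 
python3 -m inch '[50,0,0,-1,-1,50,0,0,-0.5,-1,50,0,0,0,-1,50,0,0,0,-1,50,0,0,0,-1]' >/dev/null
python3 -m inch '[50,0,0,0,-1,50,0,0,0,-1,50,0,0,0,-1,50,0,0,0,-1,50,0,0,0,-1]' >/dev/null
python3 -m inch '[50,0,0,0,-1,50,0,0,0,-1,50,0,0,0,-1,50,0,0,0,-1,50,0,0,0,-1]' >/dev/null
python3 -m inch '[50,0,0,0,-1,50,0,0,0,-1,50,0,0,0,-1,50,0,0,0,-1,50,0,0,0,-0.6]'
python3 -m inch '[50,0,-1,0,0,50,0,-1,0,0,50,0,-1,0,0,50,0,-1,0,0,50,0,0,0,0]'
python3 - <<'E'
from h import *
p,M,s=tool();print(p,M.round(3),s["q"][5])
for n in("wrist","top","side"):
  w=r.get_image(n)
  if n=="wrist": save(w,"w3.png")
  for k,z in dict(head_grip=.125).items():
   for o in r.regions_of(k,w)[:3]:
    c=max(cv2.findContours(o["mask"].astype(np.uint8),0,1)[0],key=cv2.contourArea)
    P=np.array([atz(w,q[0],z)[:2] for q in c],np.float32)*1000
    print(n,k,o["confidence"],o["uv"],cv2.minAreaRect(P))
E
```

```text
time_s: 21.92
tcp_pos: [0.5127, 0.1847, 0.3338]
orientation: [0.0, 0.716, 0.698, 0.0]
force: [-0.5, 0.1, -0.0]
gripper_width: 0.006
grasp_force: 0.0
time_s: 24.42
tcp_pos: [0.5127, 0.1846, 0.3631]
orientation: [0.0, 0.014, 1.0, 0.0]
force: [-0.4, 0.9, 0.8]
gripper_width: 0.504
grasp_force: 0.0
time_s: 25.05
tcp_pos: [0.5104, 0.1031, 0.3621]
orientation: [0.0, 0.016, 1.0, -0.0]
force: [0.1, 0.7, 0.5]
gripper_width: 0.503
grasp_force: 0.0
[0.5103746  0.10306638 0.36208916] [[-0.999  0.032  0.   ]
 [ 0.032  0.999 -0.   ]
 [-0.    -0.    -1.   ]] -1.3888661566072396
wrist head_grip 0.82 [212.0, 247.0] ((496.0790100097656, 46.17204284667969), (52.75395584106445, 100.62989807128906), 21.770610809326172)
top head_grip 0.41 [365.2, 181.2] ((646.2432250976562, 4.843062400817871), (5.582029342651367, 87.08839416503906), 85.92507934570312)
side head_grip 0.59 [300.1, 202.7] ((629.1973876953125, 25.931114196777344), (34.52668380737305, 123.9443130493164), 87.55943298339844)
```

View pics/w3.png

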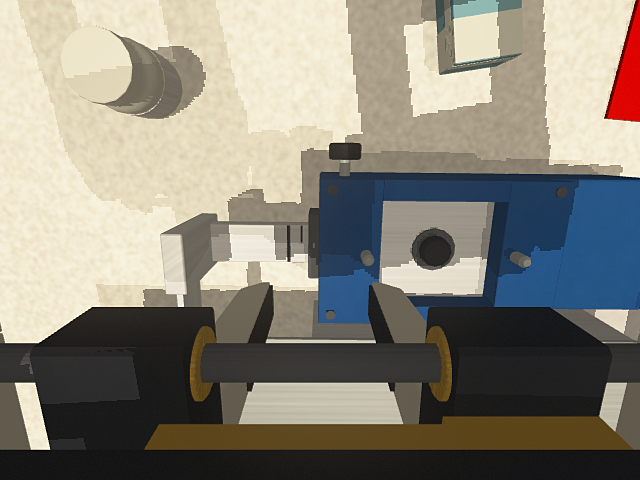

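The arm has sprung out: the scale lines 0 and 10 show at (289,243) and (302,243). The head's top face is at about (162–187, 234–294), so its centre is about (174,264). Computing its position at z = 0.125.

Run:
```python
from h import *
w=r.get_image("wrist")
for uv in((174,264),(162,264),(187,264),(174,234),(174,295)): print(atz(w,uv,.125).round(4))
print(atz(w,(309,243),.067),atz(w,(289,243),.067),atz(w,(302,243),.067))
```

```text
[0.5051 0.0127 0.125 ]
[0.5049 0.0052 0.125 ]
[0.5054 0.0208 0.125 ]
[0.486  0.0152 0.125 ]
[0.5258 0.01   0.125 ]
[0.50838241 0.09524725 0.067     ] [0.5079271  0.07965639 0.067     ] [0.50822305 0.08979055 0.067     ]
```

Head centre (0.505, 0.013), size 40×15.6 mm. That agrees with the 0 line at y = 0.080 and the mouth edge at 0.095, so the arm is out 15 mm. Approaching.

```bash
python3 -m inch '[50,0.03,-0.9,0,0,50,0.03,-0.9,0,0,50,0.03,-0.9,0,0,50,0.03,-0.9,0,0,50,0,-0.92,0,0]' 
python3 -m inch '[50,0,0,0.3,0,50,0,0,0,0]'
python3 - <<'E'
from h import *
w=r.get_image("wrist");save(w,"w4.png");print(tool()[0])
E
```

```text
time_s: 26.02
tcp_pos: [0.5052, 0.0129, 0.362]
orientation: [0.0, 0.015, 1.0, -0.0]
force: [-0.3, 0.4, 0.2]
gripper_width: 0.499
grasp_force: 0.0
time_s: 26.28
tcp_pos: [0.5053, 0.0143, 0.3552]
orientation: [-0.0, 0.015, 1.0, 0.0]
force: [-1.0, -0.5, -1.4]
gripper_width: 0.502
grasp_force: 0.0
[0.50531228 0.01457343 0.3555546 ]
```

View pics/w4.png

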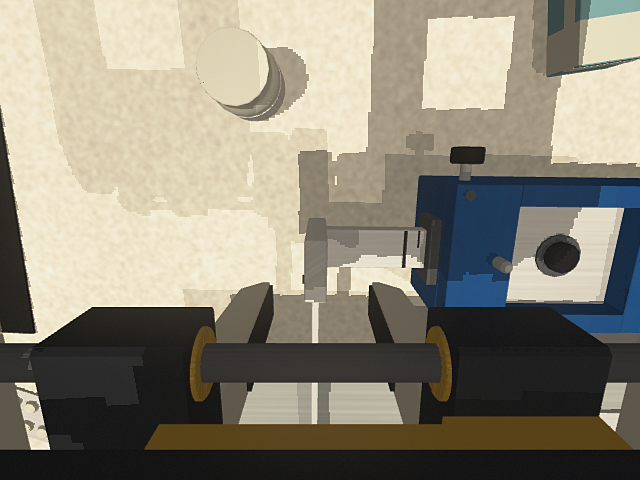

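The head's top, at about (315,270), sits between the open fingers, whose midpoint is column 320. Descending and gripping.

```bash
python3 -m inch '[50,0,-0.05,1,0,50,0,0,1,0,50,0,0,1,0,50,0,0,0.8,0,50,0,0,0.35,0]' 
python3 -m inch '[0,0,0,0,0,0,0,0,0,0,0,0,0,0,0,0,0,0,0,0,0,0,0,0,0]' 40
python3 - <<'E'
from h import *
print(tool()[:2])
E
```

```text
time_s: 26.95
tcp_pos: [0.5052, 0.0134, 0.2716]
orientation: [-0.001, 0.015, 1.0, 0.0]
force: [-0.2, 0.0, 1.6]
gripper_width: 0.501
grasp_force: 0.0
time_s: 27.58
tcp_pos: [0.5054, 0.0133, 0.2735]
orientation: [0.0, 0.015, 1.0, -0.0]
force: [0.5, -1.3, 4.0]
gripper_width: 0.149
grasp_force: 40.0
(array([0.50540519, 0.01327263, 0.27346599]), array([[-9.99558244e-01,  2.97061901e-02,  9.27419481e-04],
       [ 2.97060863e-02,  9.99558669e-01, -1.25501228e-04],
       [-9.30738346e-04, -9.78957843e-05, -9.99999562e-01]]))
```

Gripped: the opening is 13.9 mm, which matches the head. Drawing out.

```bash
python3 -m inch '[0,0,-0.5,0,0,0,0,-0.8,0,0,0,0,-0.9,0,0,0,0,-0.9,0,0,0,0,-0.9,0,0]' 
python3 -m inch '[0,0,0,0,0,0,0,0,0,0]'
python3 - <<'E'
from h import *
w=r.get_image("wrist");save(w,"w5.png",(330,180,530,330),4);print(tool()[0]); print(px(w,(.5084,.0952,.067)))
E
```

```text
time_s: 28.2
tcp_pos: [0.5026, -0.0672, 0.2734]
orientation: [-0.001, 0.015, 1.0, 0.001]
force: [-9.0, 6.6, 10.1]
gripper_width: 0.145
grasp_force: 40.0
time_s: 28.45
tcp_pos: [0.5026, -0.0671, 0.2733]
orientation: [-0.001, 0.015, 1.0, 0.0]
force: [-9.6, 1.4, 10.2]
gripper_width: 0.147
grasp_force: 40.0
[ 0.50256624 -0.06704135  0.27336185]
[619.19773773 286.95548242]
```

View pics/w5.png

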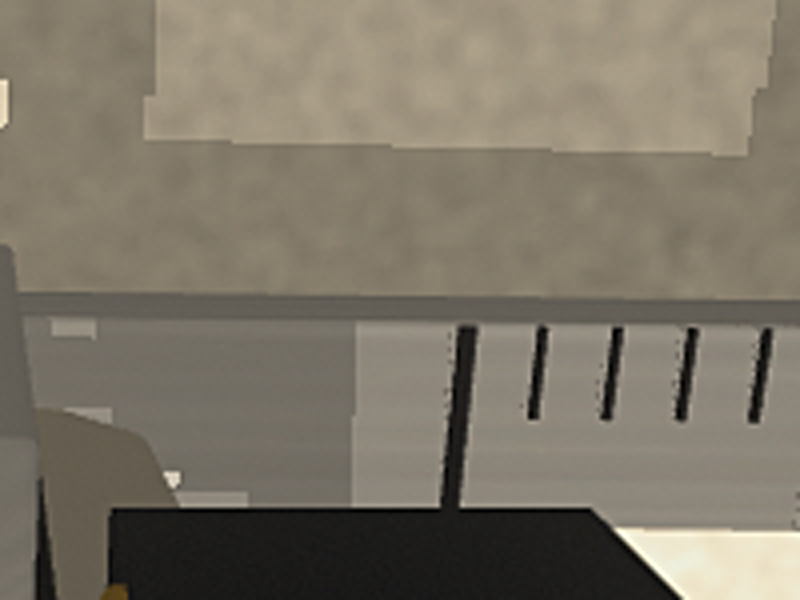

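The 0 line is at crop (467,330), with 10 mm lines spaced about 75 crop pixels apart. The mouth lies further right, so I'll read the scale numerically along the bar.

Run:
```python
from h import *
w=r.get_image("wrist"); g=w["frame"].astype(int).sum(2)//3
for v in (268,274,280,300): print(v,list(g[v,440:640]))
print(w["frame"][268,600:640:3].tolist())
t=r.get_image("top"); 
for P in((.5084,.0952,.067),(.5026,-.067,.125)): print(px(t,P))
v=int(px(t,(.506,.05,.067))[1]); print(v,t["frame"][v-1:v+2,330:385].sum(2)//3)
```

```text
268 [np.int64(131), np.int64(133), np.int64(139), np.int64(142), np.int64(17), np.int64(30), np.int64(33), np.int64(27), np.int64(46), np.int64(146), np.int64(134), np.int64(132), np.int64(132), np.int64(131), np.int64(131), np.int64(131), np.int64(131), np.int64(131), np.int64(131), np.int64(132), np.int64(132), np.int64(132), np.int64(135), np.int64(102), np.int64(15), np.int64(31), np.int64(91), np.int64(139), np.int64(133), np.int64(133), np.int64(132), np.int64(131), np.int64(132), np.int64(131), np.int64(132), np.int64(131), np.int64(131), np.int64(130), np.int64(132), np.int64(132), np.int64(135), np.int64(138), np.int64(65), np.int64(20), np.int64(36), np.int64(118), np.int64(136), np.int64(132), np.int64(132), np.int64(131), np.int64(131), np.int64(131), np.int64(130), np.int64(130), np.int64(129), np.int64(132), np.int64(132), np.int64(131), np.int64(130), np.int64(107), np.int64(142), np.int64(7), np.int64(22), np.int64(45), np.int64(145), np.int64(134), np.int64(131), np.int64(131), np.int64(132), np.int64(131), np.int64(131), np.int64(130), np.int64(132), np.int64(131), 
[... 10969 characters left out ...]
2528642]
234 [[ 62  64  53  64  84 142 156 115 100 101 100  98  97 101  98  99 100 101
   99  64  82  99 102  98 101  99 100 100 101  94  27  30  29  28  27  36
   31  33  30  22  25  30  41  66  44  63  64  66  65  62  59  64  81  38
   47]
 [ 63  67  55  60  77 137 130 100  99  98  99 101 100  99 100  99 101  98
   98  66  83 101 101 100 100 100 100 100  99  95  27  32  25  30  20  26
   26  24  29  28  25  34  54  47  50  65  62  66  64  65  64  62  57  36
   47]
 [ 65  67  55  66  86 135  82  98  97  75 102  99  82  87  99  98  85  99
   96  54  85 100 100  79 104 100  90 100 100  84  28  25  25  27  28  33
   31  27  32  30  32  34  68  45  61  66  62  64  64  64  66  63  44  43
   40]]
```

The mouth edge sits about 8 px past the 90 line at 18.7 px per 10 mm, so the scale reads about 94.3 mm. Drawing 5.6 mm more and easing the side load.

```bash
python3 -m inch '[0,0.03,-0.28,-0.03,0,0,0,0,0,0,0,0,0,0,0]'
python3 - <<'E'
from h import *
w=r.get_image("wrist"); g=w["frame"].astype(int).sum(2)//3
for v in (268,274,280): print(v,*g[v,430:444],"|",*g[v,525:540],"|",*g[v,580:640])
print(tool()[0])
E
```

```text
time_s: 28.98
tcp_pos: [0.5021, -0.0723, 0.2734]
orientation: [-0.0, 0.015, 1.0, -0.0]
force: [-2.0, 2.3, 1.7]
gripper_width: 0.149
grasp_force: 40.0
268 131 130 133 132 130 132 131 132 132 132 130 133 135 139 | 131 131 132 132 131 131 130 130 131 132 133 142 36 25 30 | 131 130 129 129 129 129 129 130 129 129 129 129 134 139 29 13 31 114 136 130 128 128 129 128 127 129 129 128 127 128 129 131 78 1 12 42 145 132 128 127 124 127 217 208 206 207 206 179 185 190 32 16 42 44 45 44 46 46 45 34
274 133 133 133 134 134 133 133 134 134 132 134 137 140 36 | 138 137 136 136 137 137 136 138 137 143 148 37 26 30 26 | 137 135 137 136 135 136 136 135 135 136 138 140 111 3 16 31 120 142 137 135 136 136 135 135 135 135 135 135 135 139 140 79 9 16 62 144 139 228 217 214 215 214 213 212 213 214 186 196 203 0 37 46 42 43 44 45 45 44 41 45
280 132 133 133 132 132 132 132 133 132 133 135 137 107 17 | 132 133 132 134 134 132 133 133 136 110 38 27 29 28 39 | 131 131 131 131 130 131 131 130 131 133 137 101 7 19 59 145 133 130 130 130 130 130 129 129 129 130 130 130 135 138 28 8 50 189 222 211 208 208 208 208 207 181 211 210 208 183 194 145 1 43 43 43 42 44 44 45 45 40 44 42
[ 0.50208354 -0.07224752  0.27342905]
```

The 100 line is now just appearing at the mouth edge (column 631; the 90 line is at 613.5, 18.6 px per 10 mm), so the reading is about 99.5 mm. The grip is holding at 40 N and the arm is still.

```bash
python3 -c "
from plant import r
print(r.sign_off())"
```

```text
the job is handed in; nothing more can be done
None
```

The job is handed in: the cover lies flat in the middle of the mat, the lock is released, and the gripper is holding the stop head (40 N grip) with the scale at about 99.5 mm, ready for you to do up the clamp screw; the judge gave no verdict back.

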